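Wind in the spent label backing and lock the rewinder

ROBOT

A 6-joint arm with a two-finger parallel gripper is mounted at the origin on the work surface. World frame = base frame: x ahead of the robot, y to its left, z up, the work surface at z = 0. Lengths are in m, angles in rad, forces in N, time in s.
With the tool pointing down it reaches from about 0.3 to 0.875 m from the base axis. Payload 6.4 kg.
Tool frame: the origin (TCP) lies between the finger pads; the fingertips stand 25 mm ahead of it and the grasp point (between the pads) lies 6 mm ahead of it (bot.finger_overhang is the distance from the TCP to the fingertips, in m); z points along the fingers, x is the direction in which the jaws open and shut, and the axes are right-handed (so a half turn about z gives the same grasp; the last joint's range is limited). The gripper opens to 88 mm and grips with 3 to 60 N. Pads are 18 mm wide; open, the fingers measure 123 mm over their backs; the gripper's body (75 mm by 187 mm) begins 45 mm behind the grasp point.
Start: joints at [1.037, 0.181, 1.607, -0, 1.354, -0.206], TCP at [0.185, 0.544, 0.264] pointing down, gripper open.
Joint ranges: [-2.99, 2.99], [-0.89, 2.07], [0.3, 2.58], [-1.14, 4.28], [0, 2.63], [-3.12, 3.12]. Speed limits (rad/s): [2.57, 2.57, 3.01, 3.14, 3.14, 3.14].

INTERFACE

Orientations are given as a rotation vector (axis times angle).
In Python, from bench import bot gives the robot as it stands.
- The arm moves only by the tool jog_arm, never from a script. Its argument "commands" is text: rows parted by semicolons, each of 7 numbers parted by spaces: the shift along the tool's x, y, z in mm, then the turn, a rotation vector about the tool's x, y, z in degrees, then the opening, from 0 (shut) to 1 (fully open). A call has exactly 5 rows; each row shifts and turns the pose as measured when the row begins, along the tool's axes as they then stand; what a row does not reach is not made up. A row lasts 1/10 s, in which the tool goes at most 50 mm and 8.59 degrees, less where a joint would pass 70% of its speed; a pose out of reach is approached as far as the arm can. A call is refused whole if a number of a shift passes 50 or a number of a turn 8.59, either way. A call with a gripper value outside its range is refused whole. The fingers move at their own pace and stop on an object; "grip_force" is the grip in N (left out, the last holds). Time passes only in rows, so rows that do not move let the fingers close, or fill a call up. It gives the time, the measured TCP pose, the force and the opening at its end, in the units of the state.
- bot.get_state(): the state, without advancing time (a new reading comes with each control period).
- bot.grab_frame(name): name is "side" or "top"; returns a dict with "pixels" (400x640x3 uint8, red, green, blue), "depth" (400x640 float32, m along the optical axis (not along the pixel's ray), 0 where there is no reading), "fx", "fy", "cx", "cy" (pixels), "k1" (the pictures are not rectified: a ray, as slopes to the right and down, at radius r is drawn at 1 + k1 r^2 times it, then the intrinsics apply), "R" (3x3) and "t" (3): a world point X has camera coordinates R X + t. Camera axes: x right, y down, z forward; pixel columns grow to the right and rows downward; lengths in m; the calibration is good to about 2 mm. A picture is of the moment at which its call begins.
- bot.sign_off(): hands the job in, once; it reports no verdict.
The state is a dict: "time_s": time; "joint_positions": joint angles; "qvel": joint speeds; "tau": joint torques, N m; "tool_pos": TCP position; "eef_rot": TCP orientation; "contact_force": force on the tool from outside, world axes, zero at the start; "torque": the same for the moment, N m; "width": finger opening in m.
Only numpy, scipy, OpenCV 4.12 (cv2) and the standard library are available. Lean on these libraries where they do the work, as an engineer would, in place of code of your own. Each camera call takes 0.05 s, during which the arm holds its last target.

TASK

Turn the crank of the label rewinder clockwise until the drag suddenly drops away, and stop there, before it begins to bind again. Then throw the lock lever beside the crank fully over, away from its starting side, and let go. Leave the other things on the table where they are.

Things in the scene. Friction and masses are not known exactly. Their poses are not given: they have to be found in the camera images.
- rewinder: Label rewinder, fixed: base plate 170 x 420 x 12 mm (its own x, y, z), on its middle a grey closed housing 150 x 220 mm, top 80 mm above the table. Origin: on the table surface exactly below the crank's vertical axis (middle of housing and plate). Its y axis runs along the plate to the lock lever, 165 mm from the origin; its -x side is the front.
- cassette: Closed grey take-up cassette, 35 x 200 x 55 mm, fixed to the back (+x side) of the housing, top 67 mm above the table; origin under its centre. What it takes up is unseen; it rubs inside the rewinder while there is backing to wind in. The slack lasts a little under one turn of the crank, then it binds (up to 15 N) and drags again; it can be wound back into the slack.
- crank (a joint): Crank angle, rad, grows clockwise from above; at 0 the knob lies on the rewinder's -x side. Starts at 0 to 4.5. Friction drags with about 5 to 9 N at the knob, either way, and holds the crank when it stops; after an unforeseeable 1 to 3.2 turns clockwise this drops within a fifth of a turn to 1 N or less. No spring back. End stops at -0.8 and 36.
- crank_knob (a point): Grip point on the axis of the crank's upright black knob, 133 mm above the table, 65 mm from the crank axis. Knob 25 mm across, from 106 to 156 mm above the table, spins freely on its pin, so the hand need not turn with it. The steel crank arm lies right below it (top 105 mm above the table).
- lock (a joint): Lock lever angle in rad: starts between 0 and 0.1, leaning about 0.5 rad to the rewinder's -x side; fully over at 1.0, leaning 0.5 rad to its +x side. Needs about 1 N at its ball and stays where it is left.
- lock_tip (a point): Centre of the black ball, 26 mm across, at the end of the lock lever. It swings in the rewinder's x-z plane, 75 mm from the lever's pivot, which is 34 mm above the table at 165 mm along the rewinder's y axis; rod 10 mm thick. The ball is about 100 mm above the table at either end of the swing, 109 mm at the middle.
- label_roll: Bystander, to be left alone: white paper label roll, ring 72 mm across and 50 mm high, standing on the free (local -y) end of the base plate; origin under its centre.
- tape_roll: Bystander, to be left alone: clear tape roll, ring 96 mm across and 50 mm high, on the table behind the rewinder; origin under its centre.
- colander: Bystander, to be left alone: blue plastic bowl, 240 mm across, 100 mm high; origin under its centre.
- jar: Bystander, to be left alone: glass jar with steel lid, 80 mm across, 110 mm high; origin under its centre.
- knife: Bystander, to be left alone: peeling knife lying flat, 200 mm long, wooden handle; origin where handle meets blade, on the underside.
- radish: Bystander, to be left alone: white radish, 72 mm across, 66 mm high; origin under its centre.
- mug: Bystander, to be left alone: white mug, 80 mm across, 90 mm high; origin under its centre.

How it is judged:
By the outcome, as a careful person would: the job done as asked, in the order asked, and still so for the second after the job is handed in, with the robot touching nothing.
It also fails if it takes over 72 s, if anything falls off the work surface, if the arm or the gripper's body presses on something with over 40 N, if the wrist force passes 120 N, or if a joint passes its speed limit or range.

## Working session

There is one attempt and no reset: what is moved stays moved. The work goes in short steps, Python scripts to look and compute and a tool call to move; the robot and the scene stay as the last step left them, time stands still between calls to the robot, and variables do not carry over. Pictures are saved under pics/ and viewed, and the job is handed in when it is done.

Besides the shell and the picture viewer there is one more tool, called after "Emit:" as a command line: name --argument value ..., lists and objects as JSON in quotes. jog_arm: Moves the arm, as the interface text tells. Its arguments: {"type":"object","properties":{"commands":{"type":"string"},"grip_force":{"type":"number"}},"required":["commands"]}

```bash
ls; mkdir -p pics
python3 - <<'E'
from bench import bot
import cv2,numpy as np
print(bot.get_state())
for n in("side","top"):
    f=bot.grab_frame(n); cv2.imwrite(f"pics/{n}0.png",f["pixels"][:,:,::-1]); np.savez(f"{n}0.npz",**f)
    print(n,f["fx"],f["fy"],f["cx"],f["cy"],f["k1"],f["R"],f["t"])
E
```

```text
pics
{'time_s': 0.0, 'joint_positions': array([ 1.03672545e+00,  1.81556604e-01,  1.60799720e+00, -8.05622529e-06,
        1.35379228e+00, -2.06316763e-01]), 'qvel': array([-0.00028349,  0.00086135, -0.0006361 , -0.00132365, -0.00012498,
       -0.00039681]), 'tau': array([-4.45549995e-04, -4.33878386e+01, -3.41849005e+01,  7.01577659e-02,
        3.86166468e-02, -1.58166799e-04]), 'tool_pos': array([0.18484203, 0.5439616 , 0.26280657]), 'eef_rot': array([ 2.55351174e+00,  1.82884857e+00, -2.51470902e-03]), 'contact_force': array([ 0.31241274,  0.43834519, -0.36073537]), 'torque': array([ 0.0120909 ,  0.03283072, -0.04482688]), 'width': 0.08803981611943718}
side 431.99632994120327 431.99632994120327 317.22398779317274 201.44930050345195 -0.092668376182727 [[ 0.95581266 -0.29384126 -0.00891467]
 [-0.17850416 -0.55601379 -0.81177887]
 [ 0.23357744  0.77749983 -0.58389691]] [-0.53710931  0.17426101  1.5127467 ]
top 445.29190895094445 445.29190895094445 314.601565847372 194.7430904147901 -0.01256335568715565 [[-0.01480145 -0.99988129  0.00428091]
 [-0.99288567  0.01419174 -0.11822282]
 [ 0.11814804 -0.00600032 -0.99297786]] [-0.04095787  0.55122666  1.38302657]
```

View pics/side0.png

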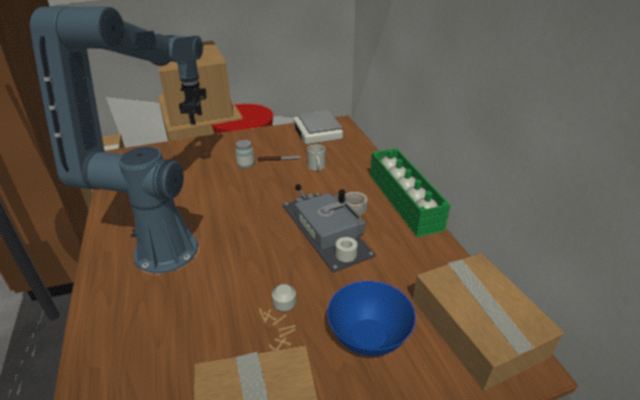

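View pics/top0.png

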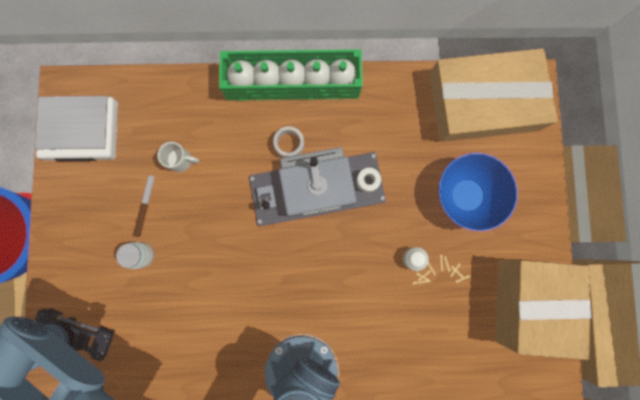

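The rewinder is at top (317,188), the label roll at (369,179) on its -y end, the lock lever at (265,200), and the knob at (314,161), on the back side. Next I enlarge the crops and measure.

```bash
cat > h.py <<'E'
import numpy as np,cv2
def ray(f,u,v):
    K=np.array([[f["fx"],0,f["cx"]],[0,f["fy"],f["cy"]],[0,0,1]],float)
    p=cv2.undistortPoints(np.array([[[u,v]]],float),K,np.array([float(f["k1"]),0,0,0]))[0,0]
    d=f["R"].T@np.array([p[0],p[1],1]); o=-f["R"].T@f["t"]; return o,d
def onz(f,u,v,z):
    o,d=ray(f,u,v); return o+d*(z-o[2])/d[2]
def two(f,a,g,b):
    o,d=ray(f,*a);p,e=ray(g,*b)
    s=np.linalg.lstsq(np.c_[d,-e],p-o,rcond=None)[0]
    return (o+d*s[0]+p+e*s[1])/2, np.linalg.norm(o+d*s[0]-p-e*s[1])
def proj(f,X):
    c=f["R"]@X+f["t"];s=c[:2]/c[2];s=s*(1+f["k1"]*(s@s));return s*f["fx"]+[f["cx"],f["cy"]]
E
python3 - <<'E'
from h import *
for n,(x0,x1,y0,y1) in dict(top=(240,400,120,230),side=(275,385,175,275)).items():
    f=dict(np.load(n+"0.npz"));im=f["pixels"][:,:,::-1]
    c=im[y0:y1,x0:x1]; s=5
    cv2.imwrite(f"pics/{n}crop.png",cv2.resize(c,None,fx=s,fy=s,interpolation=cv2.INTER_CUBIC))
    m=(im.max(2)<50).astype(np.uint8);mm=np.zeros_like(m);mm[y0:y1,x0:x1]=m[y0:y1,x0:x1]
    N,l,st,ce=cv2.connectedComponentsWithStats(mm)
    for i in range(1,N):
        if st[i,4]>8: print(n,st[i],ce[i])
f=dict(np.load("top0.npz"));hsv=cv2.cvtColor(f["pixels"],cv2.COLOR_RGB2HSV)
m=(hsv[:,:,1]<70).astype(np.uint8);mm=np.zeros_like(m);mm[145:230,240:395]=m[145:230,240:395]
mm=cv2.morphologyEx(mm,cv2.MORPH_OPEN,np.ones((3,3)))
cs,_=cv2.findContours(mm,0,2);c=max(cs,key=cv2.contourArea);r=cv2.minAreaRect(c);print(r)
for b in cv2.boxPoints(r): print(b,onz(f,*b,.012))
E
```

```text
side [296 185   4   5  17] [297.58823529 187.11764706]
side [338 190   7  13  58] [341.10344828 196.13793103]
((314.4547119140625, 176.2584991455078), (76.35688781738281, 130.16912841796875), 79.3803482055664)
[243.44907 150.7283 ] [0.70103445 0.1809905  0.012     ]
[371.38867  126.739624] [ 0.7756482  -0.23923328  0.012     ]
[385.46036 201.7887 ] [ 0.52691019 -0.27716613  0.012     ]
[257.52075 225.77737] [0.45568446 0.1349703  0.012     ]
```

View pics/topcrop.png

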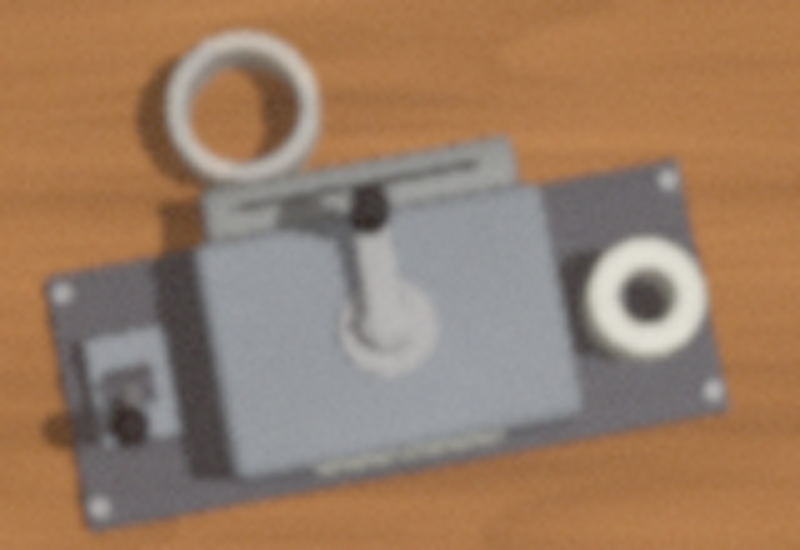

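View pics/sidecrop.png

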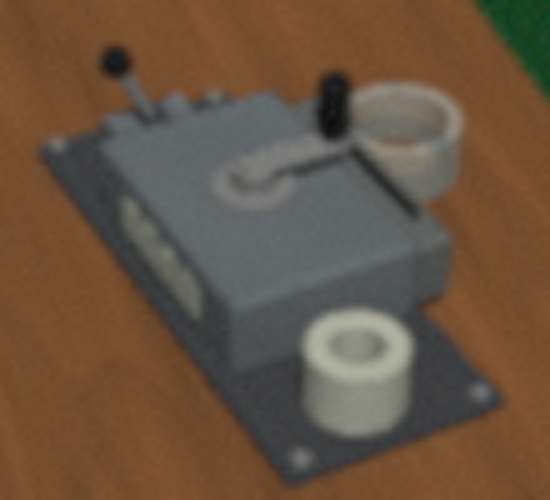

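Run:
```python
from h import *
f=dict(np.load("top0.npz"));g=dict(np.load("side0.npz"))
P=np.array([onz(f,x/5+240-.4,y/5+120-.4,.012) for x,y in((48,278),(100,528),(725,408),(675,160))])
print(P,[np.linalg.norm(P[i]-P[i-1]) for i in range(4)])
o=P.mean(0)[:2]; yd=(P[0]+P[1]-P[2]-P[3])[:2];yd/=np.linalg.norm(yd);xd=np.array([yd[1],-yd[0]])
print("origin",o,"y",yd,"yaw",np.arctan2(xd[1],xd[0]))
# crank hub check
print("hub@.105",onz(f,388/5+239.6,328/5+119.6,.095))
k,e=two(f,(313.5,161.5),g,(341.1,196.1));print("knob",k,e, "top plane",onz(f,369/5+239.6,205/5+119.6,.15))
b,e=two(f,(265,204.6),g,(297.8,186.9));print("ball",b,e,onz(f,265,204.6,.1))
for q in(k,b):
    d=q[:2]-o;print(d@xd,d@yd,np.hypot(*d))
for th in (0,1):
    X=o+165e-3*yd+xd*.075*np.sin(-.5+th);print("lock",th,X)
```

```text
[[ 0.61988304  0.16199395  0.012     ]
 [ 0.45743437  0.12831942  0.012     ]
 [ 0.5288574  -0.27445286  0.012     ]
 [ 0.69218313 -0.24721079  0.012     ]] [np.float64(0.4155427965892531), np.float64(0.16590220847742204), np.float64(0.40905594273982326), np.float64(0.16558207392171498)]
origin [ 0.57458948 -0.05783757] y [-0.17429462  0.98469355] yaw 0.17518938079650864
hub@.105 [ 0.57233389 -0.05694593  0.095     ]
knob [ 0.63878794 -0.04651592  0.12978059] 0.0005519268376020804 top plane [ 0.63780538 -0.04622731  0.15      ]
ball [0.51546711 0.10141917 0.10034637] 0.0015130739277419362 [0.51475427 0.10159002 0.1       ]
0.06518910327725609 -4.109370741592039e-05 0.06518911622951756
-0.03045983130886704 0.16712379758784135 0.16987691144927966
lock 0 [0.51042433 0.09836977]
lock 1 [0.58123741 0.11090396]
```

```bash
cat >> h.py <<'E'
O=np.array([.5745,-.0578]);YD=np.array([-.1743,.9847]);XD=np.array([.9847,.1743])
RW=np.c_[np.r_[YD,0],np.r_[XD,0],[0,0,-1]]  # wanted tool axes
from scipy.spatial.transform import Rotation as Rn
def st(target=None):
    from bench import bot
    s=bot.get_state();R=Rn.from_rotvec(s["eef_rot"]).as_matrix();p=s["tool_pos"]
    d=p[:2]-O;F=s["contact_force"]
    print("t",round(s["time_s"],2),"p",p.round(4),"local",(1e3*np.array([d@XD,d@YD])).round(1),"r",round(1e3*np.hypot(*d),1),
     "crank ang deg",round(np.degrees(np.arctan2(d@YD,-(d@XD)))%360,1),"F loc",np.round([F[:2]@XD,F[:2]@YD,F[2]],1),"w",round(s["width"]*1e3,1))
    print("turn deg",np.degrees(Rn.from_matrix(R.T@RW).as_rotvec()).round(2))
    if target is not None:print("shift tool mm",(1e3*R.T@(np.array(target)-p)).round(1))
    return s
E
python3 -c "
from h import *
st((.6385,-.0465,.24))"
```

```text
t 0.1 p [0.1849 0.544  0.2629] local [-278.7  660.5] r 716.9 crank ang deg 67.1 F loc [ 0.3  0.7 -0.7] w 88.1
turn deg [ -0.04   0.08 -28.82]
shift tool mm [-413.   619.6   23.3]
```

Emit:
jog_arm --commands "-27 40 1 0 0 -5.8 1;-31 37 1 0 0 -5.8 1;-34 34 1 0 0 -5.8 1;-38 30 1 0 0 -5.8 1;-40 26 1 0 0 -5.8 1" --grip_force 45

```text
time_s: 0.6
tool_pos: [0.3317, 0.3511, 0.2555]
eef_rot: [-1.978, -2.439, 0.006]
contact_force: [0.3, 0.3, -0.1]
width: 0.0879
```

```bash
python3 -c "
from h import *
st((.6385,-.0465,.24))"
```

```text
t 0.6 p [0.3317 0.3511 0.2555] local [-167.8  444.9] r 475.5 crank ang deg 69.3 F loc [ 0.3  0.2 -0.1] w 87.9
turn deg [-0.21  0.07  1.87]
shift tool mm [-452.3  218.3   15.2]
```

Emit:
jog_arm --commands "-43 21 1 0 0 1.8 1;-43 21 1 0 0 0 1;-43 21 1 0 0 0 1;-43 21 1 0 0 0 1;-43 21 1 0 0 0 1"

```text
time_s: 1.1
tool_pos: [0.4775, 0.15, 0.2493]
eef_rot: [-2.013, -2.41, 0.006]
contact_force: [0.7, 0.8, -0.2]
width: 0.0881
```

Emit:
jog_arm --commands "-43 21 1 0 0 0 1;-43 21 1 0 0 0 1;-43 21 1 0 0 0 1;-43 21 1 0 0 0 1;-25 12 1 0 0 0 1"

```text
time_s: 1.6
tool_pos: [0.6109, -0.0378, 0.2419]
eef_rot: [-2.016, -2.405, 0.007]
contact_force: [0.3, 0.4, 0.0]
width: 0.0882
```

```bash
python3 -c "
from h import *
st((.6385,-.0465,.141))"
```

```text
t 1.6 p [ 0.6109 -0.0378  0.2419] local [39.3 13.4] r 41.5 crank ang deg 161.2 F loc [0.4 0.4 0. ] w 88.2
turn deg [-0.34  0.01  0.01]
shift tool mm [-13.4  26.3 100.8]
```

Emit:
jog_arm --commands "-14 26 0 -0.3 0 0 1;0 0 20 0 0 0 1;0 0 25 0 0 0 1;0 0 20 0 0 0 1;0 0 5 0 0 0 1"

```text
time_s: 2.1
tool_pos: [0.6417, -0.0541, 0.1674]
eef_rot: [-2.027, -2.399, 0.002]
contact_force: [0.1, 0.2, -0.7]
width: 0.088
```

```bash
python3 -c "
from h import *
st((.6385,-.0465,.141))"
```

```text
t 2.1 p [ 0.6417 -0.0541  0.1674] local [66.8 -8.1] r 67.3 crank ang deg 186.9 F loc [ 0.2  0.2 -0.7] w 88.0
turn deg [-0.09  0.03 -0.43]
shift tool mm [ 8.1 -1.8 26.4]
```

Emit:
jog_arm --commands "8 -2 5 0 0 -0.4 1;0 0 20 0 0 0 1;0 0 0 0 0 0 1;0 0 0 0 0 0 1;0 0 0 0 0 0 1"

```text
time_s: 2.6
tool_pos: [0.6383, -0.0445, 0.1441]
eef_rot: [2.016, 2.409, -0.001]
contact_force: [0.6, -0.0, -0.5]
width: 0.0883
```

```bash
python3 -c "
from h import *
from bench import bot
st((.6385,-.0465,.141))
for n,(x0,x1,y0,y1) in dict(top=(240,400,120,230),side=(275,385,145,245)).items():
    f=bot.grab_frame(n);cv2.imwrite(f'pics/{n}1.png',cv2.resize(f['pixels'][y0:y1,x0:x1,::-1],None,fx=5,fy=5,interpolation=2))
"
```

```text
t 2.6 p [ 0.6383 -0.0445  0.1441] local [65.2  2. ] r 65.2 crank ang deg 178.3 F loc [ 0.6 -0.2 -0.5] w 88.3
turn deg [-0.03  0.03  0.1 ]
shift tool mm [-2.  -0.2  3.1]
```

View pics/side1.png

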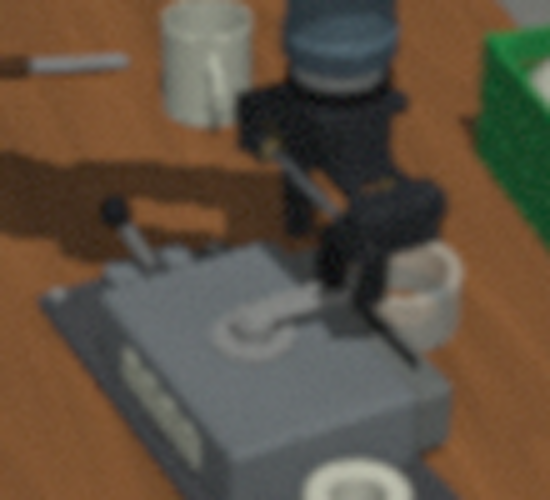

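The fingers (crop (300,220) and (370,270)) straddle the knob at (330,235). I'll close on it.

Emit:
jog_arm --commands "-2 0 3 0 0 0 0.2;0 0 0 0 0 0 0;0 0 0 0 0 0 0;0 0 0 0 0 0 0;0 0 0 0 0 0 0" --grip_force 45

```text
time_s: 3.2
tool_pos: [0.6402, -0.0473, 0.1433]
eef_rot: [2.014, 2.405, 0.002]
contact_force: [0.8, -0.7, -0.1]
width: 0.05
```

```bash
python3 -c "
from h import *
st((.6385,-.0465,.141))"
```

```text
t 3.2 p [ 0.6402 -0.0473  0.1433] local [66.5 -1.1] r 66.5 crank ang deg 181.0 F loc [ 0.6 -0.9 -0.1] w 50.0
turn deg [0.2  0.14 0.07]
shift tool mm [ 1.1 -1.5  2.3]
```

Emit:
jog_arm --commands "1 -1 2 0 0 0 0;0 0 0 0 0 0 0;0 0 0 0 0 0 0;0 0 0 0 0 0 0;0 0 0 0 0 0 0"

```text
time_s: 3.7
tool_pos: [0.6388, -0.0464, 0.1409]
eef_rot: [2.015, 2.406, 0.001]
contact_force: [0.7, -0.5, 0.2]
width: 0.0237
```

```bash
python3 -c "
from h import *
st((.6385,-.0465,.141))"
```

```text
t 3.7 p [ 0.6388 -0.0464  0.1409] local [65.3  0. ] r 65.3 crank ang deg 180.0 F loc [ 0.6 -0.6  0.2] w 23.7
turn deg [0.17 0.12 0.07]
shift tool mm [-0.  -0.3 -0.1]
```

```bash
cat >> h.py <<'E'
def plan(step,r=65.2,n=5,lead=0):
    s=st();d=(s["tool_pos"][:2]-O)*1e3;x,y=d@XD,d@YD;th=np.arctan2(y,-x)
    print("tool z err mm",round((s["tool_pos"][2]-.141)*1e3,1))
    px,py=x,y
    for i in range(n):
        th+=np.radians(step);qx,qy=-r*np.cos(th),r*np.sin(th)
        print(f"{qy-py:.0f} {qx-px:.0f}",end=" ; ");px,py=qx,qy
    print()
E
python3 -c "
from h import *
plan(12)"
```

```text
t 3.7 p [ 0.6388 -0.0464  0.1409] local [65.3  0. ] r 65.3 crank ang deg 180.0 F loc [ 0.6 -0.6  0.2] w 23.7
turn deg [0.17 0.12 0.07]
tool z err mm -0.1
-14 -1 ; -13 -4 ; -12 -7 ; -10 -9 ; -8 -11 ;
```

Emit:
jog_arm --commands "-14 -1 0 0 0 0 0;-13 -4 0 0 0 0 0;-12 -7 0 0 0 0 0;-10 -9 0 0 0 0 0;-8 -11 0 0 0 0 0"

```text
time_s: 4.2
tool_pos: [0.6212, -0.1022, 0.141]
eef_rot: [2.009, 2.41, 0.024]
contact_force: [7.0, 3.5, -3.9]
width: 0.0238
```

```bash
python3 -c "
from h import *
plan(12)"
```

```text
t 4.2 p [ 0.6212 -0.1022  0.141 ] local [ 38.2 -51.9] r 64.4 crank ang deg 233.6 F loc [ 7.5  2.2 -3.9] w 23.8
turn deg [ 0.82 -0.38  0.32]
tool z err mm 0.0
-8 -11 ; -4 -13 ; -2 -14 ; 1 -14 ; 4 -13 ;
```

Run:
```python
s=open('h.py').read()
s=s.replace('''    px,py=x,y
''','''    px,py=x,y;F=s["contact_force"];print("DRAG",round(-(F[:2]@XD*np.sin(th)+F[:2]@YD*np.cos(th)),1),"radial out",round(-F[:2]@XD*np.cos(th)+F[:2]@YD*np.sin(th),1))
''')
open('h.py','w').write(s)
```

Emit:
jog_arm --commands "-8 -11 0 0.8 -0.4 0.3 0;-4 -13 0 0 0 0 0;-2 -14 0 0 0 0 0;1 -14 0 0 0 0 0;4 -13 0 0 0 0 0"

```text
time_s: 4.7
tool_pos: [0.5633, -0.1211, 0.141]
eef_rot: [2.013, 2.4, 0.022]
contact_force: [8.0, 0.1, -5.2]
width: 0.0236
```

```bash
python3 -c "
from h import *
plan(13)"
```

```text
t 4.7 p [ 0.5633 -0.1211  0.141 ] local [-22.  -60.4] r 64.3 crank ang deg 290.1 F loc [ 7.9 -1.3 -5.2] w 23.6
turn deg [ 0.95 -0.1  -0.03]
tool z err mm 0.0
DRAG 7.9 radial out -1.5
6 -14 ; 9 -11 ; 12 -9 ; 13 -6 ; 14 -3 ;
```

Emit:
jog_arm --commands "6 -14 0 0.9 0 0 0;9 -11 0 0 0 0 0;12 -9 0 0 0 0 0;13 -6 0 0 0 0 0;14 -3 0 0 0 0 0"

```text
time_s: 5.2
tool_pos: [0.5141, -0.0809, 0.141]
eef_rot: [2.012, 2.392, 0.003]
contact_force: [0.2, -7.9, -1.9]
width: 0.0235
```

```bash
python3 -c "
from h import *
plan(15)"
```

```text
t 5.2 p [ 0.5141 -0.0809  0.141 ] local [-63.5 -12.2] r 64.6 crank ang deg 349.1 F loc [-1.2 -7.8 -1.9] w 23.5
turn deg [ 0.67  0.63 -0.19]
tool z err mm -0.0
DRAG 7.5 radial out 2.6
17 -2 ; 17 3 ; 15 8 ; 13 11 ; 9 14 ;
```

Emit:
jog_arm --commands "17 -2 0 0.6 0.6 0 0;17 3 0 0 0 0 0;15 8 0 0 0 0 0;13 11 0 0 0 0 0;9 14 0 0 0 0 0"

```text
time_s: 5.7
tool_pos: [0.5309, -0.0089, 0.1407]
eef_rot: [-2.024, -2.402, 0.021]
contact_force: [-8.9, -0.7, 7.5]
width: 0.0238
```

```bash
python3 -c "
from h import *
plan(15)"
```

```text
t 5.7 p [ 0.5309 -0.0089  0.1407] local [-34.4  55.8] r 65.5 crank ang deg 58.3 F loc [-8.9  0.9  7.5] w 23.8
turn deg [-0.59  0.46 -0.29]
tool z err mm -0.3
DRAG 7.1 radial out 5.5
7 16 ; 3 17 ; -2 17 ; -6 16 ; -10 14 ;
```

Emit:
jog_arm --commands "7 16 0 -0.6 0.5 0 0;3 17 0 0 0 0 0;-2 17 0 0 0 0 0;-6 16 0 0 0 0 0;-10 14 0 0 0 0 0"

```text
time_s: 6.2
tool_pos: [0.6066, -0.0002, 0.1408]
eef_rot: [-2.01, -2.396, 0.015]
contact_force: [-7.4, 1.7, 6.9]
width: 0.0235
```

```bash
python3 -c "
from h import *
plan(15)"
```

```text
t 6.2 p [ 6.066e-01 -2.000e-04  1.408e-01] local [41.7 51.2] r 66.0 crank ang deg 129.2 F loc [-7.   3.   6.9] w 23.5
turn deg [-0.96 -0.28 -0.02]
tool z err mm -0.2
DRAG 7.3 radial out -2.1
-13 11 ; -15 8 ; -17 4 ; -17 -0 ; -16 -5 ;
```

Emit:
jog_arm --commands "-13 11 0 -0.9 -0.3 0 0;-15 8 0 0 0 0 0;-17 4 0 0 0 0 0;-17 0 0 0 0 0 0;-16 -5 0 0 0 0 0"

```text
time_s: 6.7
tool_pos: [0.6389, -0.0675, 0.1409]
eef_rot: [-2.005, -2.403, -0.009]
contact_force: [2.9, 6.9, -1.6]
width: 0.0241
```

```bash
python3 -c "
from h import *
plan(13)"
```

```text
t 6.7 p [ 0.6389 -0.0675  0.1409] local [ 61.7 -20.8] r 65.1 crank ang deg 198.6 F loc [ 4.1  6.3 -1.6] w 24.1
turn deg [-0.19 -0.73  0.3 ]
tool z err mm -0.1
DRAG 7.3 radial out 1.8
-13 -6 ; -12 -9 ; -9 -11 ; -6 -13 ; -3 -14 ;
```

Emit:
jog_arm --commands "-13 -6 0 0 -0.7 0.3 0;-12 -9 0 0 0 0 0;-9 -11 0 0 0 0 0;-6 -13 0 0 0 0 0;-3 -14 0 0 0 0 0"

```text
time_s: 7.2
tool_pos: [0.599, -0.1172, 0.141]
eef_rot: [2.015, 2.406, 0.018]
contact_force: [6.6, 0.5, -5.7]
width: 0.0237
```

```bash
python3 -c "
from h import *
plan(13)"
```

```text
t 7.2 p [ 0.599  -0.1172  0.141 ] local [ 13.8 -62.8] r 64.3 crank ang deg 257.6 F loc [ 6.6 -0.7 -5.7] w 23.7
turn deg [ 0.63 -0.28  0.05]
tool z err mm 0.0
DRAG 6.3 radial out 2.1
-2 -14 ; 2 -15 ; 5 -14 ; 8 -12 ; 11 -10 ;
```

Emit:
jog_arm --commands "-2 -14 0 0.6 -0.3 0 0;2 -15 0 0 0 0 0;5 -14 0 0 0 0 0;8 -12 0 0 0 0 0;11 -10 0 0 0 0 0"

```text
time_s: 7.7
tool_pos: [0.5351, -0.1085, 0.141]
eef_rot: [2.01, 2.393, 0.012]
contact_force: [4.1, -6.8, -5.1]
width: 0.0236
```

```bash
python3 -c "
from h import *
plan(13)"
```

```text
t 7.7 p [ 0.5351 -0.1085  0.141 ] local [-47.6 -43.1] r 64.2 crank ang deg 317.9 F loc [ 2.8 -7.4 -5.1] w 23.6
turn deg [ 0.96  0.46 -0.1 ]
tool z err mm 0.0
DRAG 7.4 radial out 2.8
11 -9 ; 14 -6 ; 15 -2 ; 15 1 ; 14 4 ;
```

Emit:
jog_arm --commands "11 -9 0 0.9 0.4 0 0;14 -6 0 0 0 0 0;15 -2 0 0 0 0 0;15 1 0 0 0 0 0;14 4 0 0 0 0 0"

```text
time_s: 8.2
tool_pos: [0.5101, -0.0493, 0.1409]
eef_rot: [2.017, 2.394, -0.014]
contact_force: [-4.4, -7.0, 2.0]
width: 0.0236
```

```bash
python3 -c "
from h import *
plan(13)"
```

```text
t 8.2 p [ 0.5101 -0.0493  0.1409] local [-62.   19.6] r 65.0 crank ang deg 17.5 F loc [-5.5 -6.1  2. ] w 23.6
turn deg [ 0.01  0.83 -0.26]
tool z err mm -0.1
DRAG 7.5 radial out 3.4
14 6 ; 12 9 ; 9 11 ; 7 13 ; 4 14 ;
```

Emit:
jog_arm --commands "14 6 0 0 0.8 -0.2 0;12 9 0 0 0 0 0;9 11 0 0 0 0 0;7 13 0 0 0 0 0;4 14 0 0 0 0 0"

```text
time_s: 8.7
tool_pos: [0.5491, 0.0029, 0.1408]
eef_rot: [-2.015, -2.402, 0.023]
contact_force: [-7.5, -3.4, 6.6]
width: 0.0234
```

```bash
python3 -c "
from h import *
plan(13)"
```

```text
t 8.7 p [0.5491 0.0029 0.1408] local [-14.4  64.2] r 65.8 crank ang deg 77.4 F loc [-8.  -2.1  6.6] w 23.4
turn deg [-0.88  0.28 -0.02]
tool z err mm -0.2
DRAG 8.2 radial out -0.3
1 15 ; -2 15 ; -5 14 ; -8 12 ; -11 10 ;
```

Emit:
jog_arm --commands "1 15 0 -0.8 0.3 0 0;-2 15 0 0 0 0 0;-5 14 0 0 0 0 0;-8 12 0 0 0 0 0;-11 10 0 0 0 0 0"

```text
time_s: 9.2
tool_pos: [0.6147, -0.0057, 0.1408]
eef_rot: [-2.003, -2.398, 0.01]
contact_force: [-4.8, 6.7, 4.0]
width: 0.0235
```

```bash
python3 -c "
from h import *
plan(13)"
```

```text
t 9.2 p [ 0.6147 -0.0057  0.1408] local [48.7 44.3] r 65.8 crank ang deg 137.7 F loc [-3.6  7.4  4. ] w 23.5
turn deg [-0.92 -0.51  0.24]
tool z err mm -0.2
DRAG 7.9 radial out 2.3
-12 8 ; -14 6 ; -15 3 ; -15 -1 ; -14 -4 ;
```

Emit:
jog_arm --commands "-12 8 0 -0.9 -0.5 0.2 0;-14 6 0 0 0 0 0;-15 3 0 0 0 0 0;-15 -1 0 0 0 0 0;-14 -4 0 0 0 0 0"

```text
time_s: 9.7
tool_pos: [0.6391, -0.0664, 0.1409]
eef_rot: [-2.004, -2.404, -0.01]
contact_force: [1.7, 7.7, 0.3]
width: 0.0238
```

```bash
python3 -c "
from h import *
plan(13)"
```

```text
t 9.7 p [ 0.6391 -0.0664  0.1409] local [ 62.1 -19.7] r 65.2 crank ang deg 197.6 F loc [3.  7.3 0.3] w 23.8
turn deg [-0.16 -0.74  0.31]
tool z err mm -0.1
DRAG 7.9 radial out 0.7
-13 -6 ; -12 -9 ; -9 -11 ; -7 -13 ; -4 -14 ;
```

2.05 turns so far, and the drag still holds at about 8 N. I'll carry on with the same rows as before.

Emit:
jog_arm --commands "-13 -6 0 0 -0.7 0.3 0;-12 -9 0 0 0 0 0;-9 -11 0 0 0 0 0;-7 -13 0 0 0 0 0;-4 -14 0 0 0 0 0"

```text
time_s: 10.2
tool_pos: [0.5997, -0.1171, 0.141]
eef_rot: [2.015, 2.407, 0.021]
contact_force: [6.2, 3.9, -2.4]
width: 0.0239
```

```bash
python3 -c "
from h import *
plan(13)"
```

```text
t 10.2 p [ 0.5997 -0.1171  0.141 ] local [ 14.5 -62.8] r 64.4 crank ang deg 257.0 F loc [ 6.8  2.7 -2.4] w 23.9
turn deg [ 0.69 -0.37  0.09]
tool z err mm -0.0
DRAG 7.2 radial out -1.2
-2 -14 ; 2 -15 ; 5 -14 ; 8 -12 ; 11 -10 ;
```

Emit:
jog_arm --commands "-2 -14 0 0.6 -0.3 0 0;2 -15 0 0 0 0 0;5 -14 0 0 0 0 0;8 -12 0 0 0 0 0;11 -10 0 0 0 0 0"

```text
time_s: 10.7
tool_pos: [0.5345, -0.1082, 0.1409]
eef_rot: [2.011, 2.396, 0.012]
contact_force: [-0.0, -3.8, -0.5]
width: 0.0237
```

```bash
python3 -c "
from h import *
plan(13)"
```

```text
t 10.7 p [ 0.5345 -0.1082  0.1409] local [-48.1 -42.6] r 64.3 crank ang deg 318.5 F loc [-0.7 -3.7 -0.5] w 23.7
turn deg [ 0.84  0.31 -0.03]
tool z err mm -0.1
DRAG 2.4 radial out 3.0
11 -9 ; 14 -6 ; 15 -2 ; 15 1 ; 14 4 ;
```

Drag is falling (7.2 → 2.4 N). One more short arc should put it inside the slack.

Emit:
jog_arm --commands "9 -7 0 0.8 0.3 0 0;10 -5 0 0 0 0 0;11 -3 0 0 0 0 0;11 0 0 0 0 0 0;11 2 0 0 0 0 0"

```text
time_s: 11.2
tool_pos: [0.5097, -0.0566, 0.1409]
eef_rot: [-2.019, -2.403, 0.003]
contact_force: [-2.5, -0.4, 2.2]
width: 0.024
```

```bash
python3 -c "
from h import *
plan(6)"
```

```text
t 11.2 p [ 0.5097 -0.0566  0.1409] local [-63.6  12.5] r 64.8 crank ang deg 11.1 F loc [-2.5 -0.   2.2] w 24.0
turn deg [-0.19 -0.08 -0.12]
tool z err mm -0.1
DRAG 0.5 radial out 2.5
7 1 ; 6 2 ; 6 3 ; 6 4 ; 5 4 ;
```

Emit:
jog_arm --commands "7 1 0 0 0 0 0;6 2 0 0 0 0 0;6 3 0 0 0 0 0;6 4 0 0 0 0 0;5 4 0 0 0 0 0"

```text
time_s: 11.7
tool_pos: [0.5203, -0.0212, 0.141]
eef_rot: [-2.019, -2.407, 0.001]
contact_force: [1.8, -2.7, -3.0]
width: 0.0238
```

```bash
python3 -c "
from h import *
plan(6)"
```

```text
t 11.7 p [ 0.5203 -0.0212  0.141 ] local [-47.   45.5] r 65.4 crank ang deg 44.1 F loc [ 1.3 -3.  -3. ] w 23.8
turn deg [-0.02  0.01 -0.03]
tool z err mm -0.0
DRAG 1.2 radial out -3.0
4 5 ; 4 5 ; 4 6 ; 3 6 ; 2 6 ;
```

Drag is about 1 N, so this is well within the slack, about 0.3 turn past where it began. Release and lift.

Emit:
jog_arm --commands "0 0 0 0 0 0 0;0 0 0 0 0 0 0.6;0 0 0 0 0 0 0.6;0 0 0 0 0 0 0.6;0 0 0 0 0 0 0.6"

```text
time_s: 12.2
tool_pos: [0.5206, -0.0206, 0.1412]
eef_rot: [-2.018, -2.406, 0.001]
contact_force: [-0.0, -0.6, -0.3]
width: 0.052
```

Emit:
jog_arm --commands "0 0 0 0 0 0 0.6;0 0 -25 0 0 0 0.6;0 0 -30 0 0 0 0.6;0 0 0 0 0 0 0.6;0 0 0 0 0 0 0.3"

```text
time_s: 12.7
tool_pos: [0.5194, -0.021, 0.1967]
eef_rot: [-2.018, -2.403, 0.003]
contact_force: [-0.6, -0.2, 0.0]
width: 0.0464
```

```bash
python3 -c "
from h import *
from bench import bot
st()
for n,(x0,x1,y0,y1) in dict(side=(275,385,145,245)).items():
    f=bot.grab_frame(n);cv2.imwrite(f'pics/{n}2.png',cv2.resize(f['pixels'][y0:y1,x0:x1,::-1],None,fx=5,fy=5,interpolation=2))
"
```

```text
t 12.7 p [ 0.5194 -0.021   0.1967] local [-47.8  45.8] r 66.2 crank ang deg 43.8 F loc [-0.6 -0.1  0. ] w 46.4
turn deg [-0.22 -0.12 -0.08]
```

View pics/side2.png

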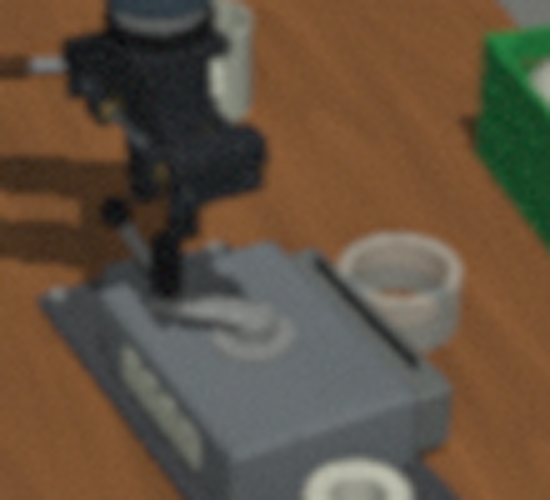

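The knob is released at crop (167,262). Next, shut the fingers, go to the front (-x) side of the ball at crop (115,212), and push it over with the fingertips.

Emit:
jog_arm --commands "40 -14 0 0 0 0 0;40 -14 0 0 0 0 0;39 -8 0 0 0 0 0;0 0 0 0 0 0 0;0 0 0 0 0 0 0" --grip_force 20

```text
time_s: 13.25
tool_pos: [0.4597, 0.0923, 0.1919]
eef_rot: [-2.018, -2.396, 0.009]
contact_force: [0.7, -0.8, 0.1]
width: 0.0028
```

```bash
python3 -c "
from h import *
T=O-.082*XD+.166*YD
st((*T,.119))"
```

```text
t 13.25 p [0.4597 0.0923 0.1919] local [-86.9 167.8] r 189.0 crank ang deg 62.6 F loc [ 0.5 -0.9  0.1] w 2.8
turn deg [-0.58 -0.19 -0.24]
shift tool mm [-2.   5.7 72.8]
```

Emit:
jog_arm --commands "-2 5 25 -0.5 -0.2 -0.2 0;0 0 25 0 0 0 0;0 0 20 0 0 0 0;0 0 0 0 0 0 0;0 0 0 0 0 0 0"

```text
time_s: 13.75
tool_pos: [0.4667, 0.0871, 0.1184]
eef_rot: [-2.023, -2.403, 0.003]
contact_force: [-0.0, -0.6, -0.2]
width: 0.0006
```

```bash
python3 -c "
from h import *
T=O-.082*XD+.166*YD
st((*T,.119))"
```

```text
t 13.75 p [0.4667 0.0871 0.1184] local [-80.9 161.5] r 180.6 crank ang deg 63.4 F loc [-0.1 -0.6 -0.2] w 0.6
turn deg [-0.1   0.07 -0.22]
shift tool mm [ 4.5 -1.1 -0.6]
```

Now push along +x (tool y). Contact is expected near x = -52.

Emit:
jog_arm --commands "5 10 0 0 0 -0.2 0;0 12 0 0 0 0 0;0 12 0 0 0 0 0;0 12 0 0 0 0 0;0 12 0 0 0 0 0"

```text
time_s: 14.25
tool_pos: [0.5297, 0.1023, 0.1229]
eef_rot: [2.017, 2.403, 0.002]
contact_force: [-0.6, -0.5, 1.0]
width: 0.0009
```

```bash
python3 -c "
from h import *
from bench import bot
st()
for n,(x0,x1,y0,y1) in dict(side=(275,385,145,245)).items():
    f=bot.grab_frame(n);cv2.imwrite(f'pics/{n}3.png',cv2.resize(f['pixels'][y0:y1,x0:x1,::-1],None,fx=5,fy=5,interpolation=2))
"
```

```text
t 14.25 p [0.5297 0.1023 0.1229] local [-16.2 165.5] r 166.3 crank ang deg 84.4 F loc [-0.7 -0.3  1. ] w 0.9
turn deg [ 0.2   0.15 -0.07]
```

View pics/side3.png

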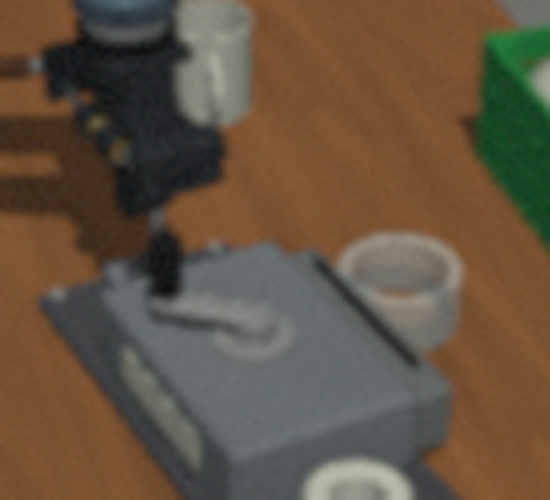

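The lever is now hidden behind the fingers, which fits it being pushed along with a light load. I'll continue to the stop and correct the 4 mm rise.

Emit:
jog_arm --commands "0 8 3 0 0 0 0;0 7 1 0 0 0 0;0 6 0 0 0 0 0;0 5 0 0 0 0 0;0 4 0 0 0 0 0"

```text
time_s: 14.8
tool_pos: [0.5607, 0.1078, 0.1195]
eef_rot: [2.018, 2.407, -0.007]
contact_force: [-25.6, -5.6, 21.6]
width: 0.0008
```

```bash
python3 -c "
from h import *
from bench import bot
st()
for n,(x0,x1,y0,y1) in dict(side=(275,385,145,245),top=(240,400,120,230)).items():
    f=bot.grab_frame(n);cv2.imwrite(f'pics/{n}4.png',cv2.resize(f['pixels'][y0:y1,x0:x1,::-1],None,fx=5,fy=5,interpolation=2))
"
```

```text
t 14.8 p [0.5607 0.1078 0.1195] local [ 15.3 165.5] r 166.2 crank ang deg 95.3 F loc [-26.1  -1.   21.6] w 0.8
turn deg [-0.2   0.18  0.01]
```

View pics/side4.png

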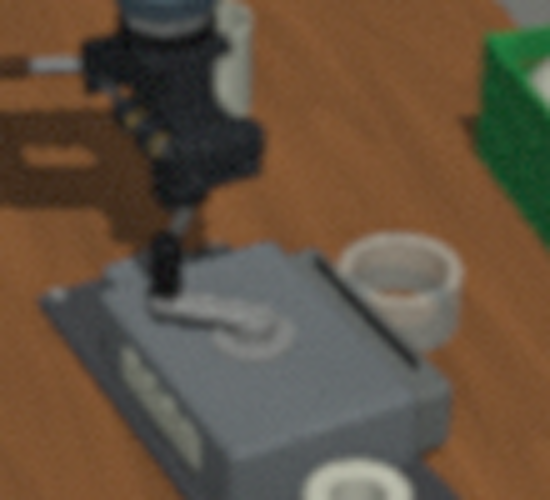

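At x = 15 mm the force is 26 N, which matches the predicted end stop at 14 mm. Back away and lift.

Emit:
jog_arm --commands "0 -6 0 0 0 0 0;0 -20 0 0 0 0 0;0 -20 0 0 0 0 0;0 -10 -20 0 0 0 0;0 0 -40 0 0 0 0"

```text
time_s: 15.4
tool_pos: [0.5004, 0.0979, 0.176]
eef_rot: [-2.014, -2.401, 0.017]
contact_force: [0.5, -0.0, -0.1]
width: 0.0009
```

Emit:
jog_arm --commands "20 -40 -30 0 0 0 0;20 -40 -20 0 0 0 0;20 -30 0 0 0 0 0;20 -20 0 0 0 0 0;0 0 0 0 0 0 0"

```text
time_s: 15.9
tool_pos: [0.3642, 0.1542, 0.2331]
eef_rot: [2.019, 2.4, 0.004]
contact_force: [-0.6, -0.6, 0.5]
width: 0.0006
```

```bash
python3 -c "
from h import *
from bench import bot
st()
for n,(x0,x1,y0,y1) in dict(side=(275,385,145,245),top=(240,400,120,230)).items():
    f=bot.grab_frame(n);np.savez(n+'5.npz',**f);cv2.imwrite(f'pics/{n}5.png',cv2.resize(f['pixels'][y0:y1,x0:x1,::-1],None,fx=5,fy=5,interpolation=2))
"
```

```text
t 15.9 p [0.3642 0.1542 0.2331] local [-170.1  245.4] r 298.6 crank ang deg 55.3 F loc [-0.7 -0.5  0.5] w 0.6
turn deg [ 0.32  0.15 -0.19]
```

View pics/side5.png

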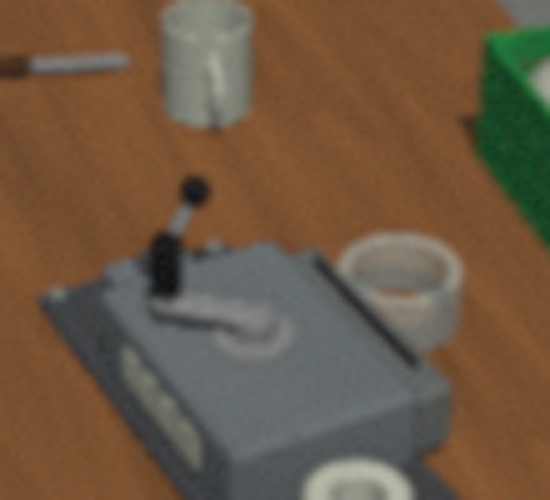

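View pics/top5.png

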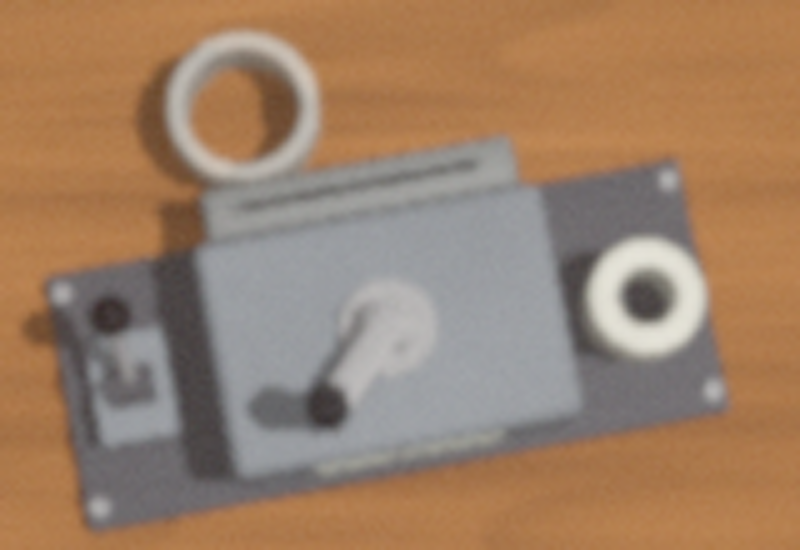

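The ball is now at crop top (110,314) and side (195,190), leaning to the back. The knob is at top (328,405), and the rolls haven't moved. I'll measure once more before handing in.

Run:
```python
from h import *
f=dict(np.load("top5.npz"));g=dict(np.load("side5.npz"))
b,e=two(f,(110/5+239.6,314/5+119.6),g,(195/5+274.6,190/5+144.6))
d=b[:2]-O;x=d@XD;print("ball",b,e,"local",x,d@YD,"lean",np.arcsin(x/.075))
k=onz(f,328/5+239.6,405/5+119.6,.15)[:2]-O;print("crank deg",np.degrees(np.arctan2(k@YD,-(k@XD))),np.hypot(*k))
a=dict(np.load("top0.npz"))
df=cv2.absdiff(a["pixels"],f["pixels"]).max(2)>60
n,l,s,c=cv2.connectedComponentsWithStats(df.astype(np.uint8))
print([(tuple(s[i]),) for i in range(1,n) if s[i,4]>15])
cv2.imwrite("pics/topfull5.png",f["pixels"][:,:,::-1])
from bench import bot
st(); bot.sign_off()
```

```text
ball [0.58255459 0.11178817 0.10017408] 7.21501965070822e-05 local 0.037490573683401016 0.16558955492690053 lean 0.5234536540393412
crank deg 44.24282628252967 0.06607113656103983
[((np.int32(308), np.int32(157), np.int32(9), np.int32(14), np.int32(65)),), ((np.int32(300), np.int32(196), np.int32(9), np.int32(10), np.int32(64)),), ((np.int32(261), np.int32(201), np.int32(9), np.int32(8), np.int32(56)),), ((np.int32(129), np.int32(234), np.int32(145), np.int32(166), np.int32(10870)),), ((np.int32(140), np.int32(268), np.int32(15), np.int32(9), np.int32(43)),), ((np.int32(0), np.int32(279), np.int32(126), np.int32(121), np.int32(8941)),), ((np.int32(161), np.int32(283), np.int32(14), np.int32(10), np.int32(50)),), ((np.int32(146), np.int32(296), np.int32(33), np.int32(16), np.int32(157)),), ((np.int32(168), np.int32(312), np.int32(7), np.int32(9), np.int32(16)),), ((np.int32(255), np.int32(330), np.int32(22), np.int32(13), np.int32(152)),), ((np.int32(160), np.int32(365), np.int32(11), np.int32(12), np.int32(34)),), ((np.int32(327), np.int32(371), np.int32(9), np.int32(7), np.int32(41)),), ((np.int32(333), np.int32(388), np.int32(9), np.int32(12), np.int32(66)),)]
t 16.0 p [0.3664 0.1531 0.2332] local [-168.2  243.9] r 296.3 crank ang deg 55.4 F loc [-0.2 -0.5 -0.4] w 0.6
turn deg [ 0.36  0.2  -0.24]
the job is handed in; nothing more can be done
```

View pics/topfull5.png

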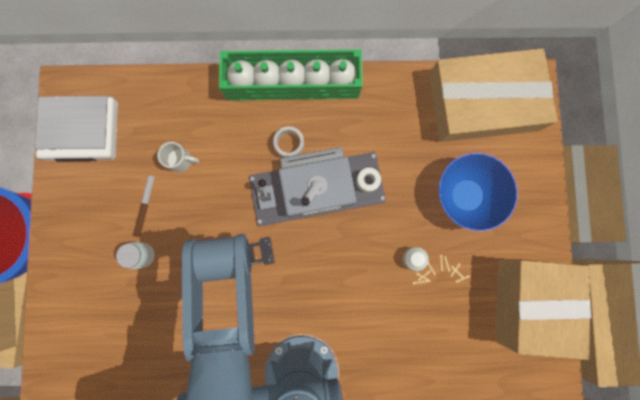

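I turned the crank about 2.6 turns clockwise, threw the lock lever fully over, and handed the job in at 16 s with the arm clear of everything.

- **Crank:** the drag held at 6–8 N, then fell to 2.4 N, 0.5 N and 1.2 N. I stopped about 0.2–0.4 turn past where the drop began, short of where it should bind. After I let go, the last picture put the knob at 44°, where I had left it.
- **Lock lever:** I pushed the ball with shut fingers until it hit its end stop, at about 34 N in total (26 N sideways, 22 N upward). The last picture shows it leaning 0.52 rad to the +x side, where fully over is 0.5.
- **Other things:** a before/after comparison of the top view showed changes only at the knob, the lever and around the arm. The bystanders show no movement.

The last 1.2 N reading is slightly above the stated 1 N for the slack; I took it as force-sensor noise. No check failed.

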